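Centre the sugar bowl on its little stand

ROBOT

A 6-joint arm with a two-finger parallel gripper is mounted at the origin on the work surface. World frame = base frame: x ahead of the robot, y to its left, z up, the work surface at z = 0. Lengths are in m, angles in degrees, forces in N, time in s.
With the tool pointing down it reaches from about 0.325 to 0.925 m from the base axis. Payload 3.1 kg.
Tool frame: the origin (TCP) lies on the centre line of the jaws, within the pads' length; the fingertips stand env.tip_extent ahead of it and the grasp point (between the pads) lies 6 mm ahead of it (env.tip_extent is the distance from the TCP to the fingertips, in m); z points along the fingers, y is the line along which they close (so a half turn about z gives the same grasp; the last joint's range is limited). The gripper opens to 85 mm and grips with 20 to 120 N. Pads are 22 mm wide; open, the fingers measure 114 mm over their backs; the gripper's body (76 mm by 85 mm) begins 54 mm behind the grasp point. The pads swing forward as they close: fully open they stand 13 mm farther back than shut.
Start: joints at [-80.397, 12.427, 92.441, -0, 75.132, -6.429], TCP at [0.173, -0.601, 0.256] pointing down, gripper open.
Joint ranges: [-157.48, 157.48], [-44.54, 120.13], [17.64, 146.25], [-64.5, 244.5], [7.68, 150.69], [-147.95, 147.95]. Speed limits (degrees/s): [159.86, 159.86, 180, 180, 180, 180].

INTERFACE

Orientations are given as a 3x3 rotation matrix whose columns are the frame's x, y, z axes.
In Python, from bench import env, cams, workorder gives the robot as it stands.
- The arm moves only by the shell command python3 -m handwheel 'ROWS' [FORCE]. ROWS is a JSON object of lists of equal length, an entry for each row: "linear": the shift along the tool's x, y, z scaled (see below), a list of three; "turn": the turn about the tool's z scaled (see below); "claw": the opening, from -1 (shut) to 1 (fully open), so that 0 is half open. In form: {"linear": [[dx, dy, dz], ...], "turn": [turn, ...], "claw": [claw, ...]}. A call has 1 to 5 rows; each row shifts and turns the commanded pose from where the row before left it, along the tool's axes as they then stand; what a row does not reach is not made up. The controller multiplies each number of a shift by 0.02 m and each number of a turn by 0.08 rad. A row lasts 1/12 s, in which the tool goes at most 41.7 mm and 7.16 degrees, less where a joint would pass 70% of its speed; a pose out of reach is approached as far as the arm can. A call with a number of a shift or a turn outside -1 to 1 is refused whole. A call with a gripper value outside its range is refused whole. The fingers move at their own pace and stop on an object; FORCE is the grip in N (left out, the last holds). Time passes only in rows, so rows that do not move let the fingers close. It gives the time, the measured TCP pose, the force, the opening and the grip force at its end, in the units of the state.
- env.read_state(): the state, without advancing time (a new reading comes with each control period).
- cams.read_camera(name): name is "side" or "top" or "wrist"; returns a dict with "img" (400x640x3 uint8, red, green, blue), "fov_y" (degrees; the focal length in pixels is half the picture's height over the tangent of half this angle, whatever the lens; pixels are square), "cx", "cy" (the principal point, pixels), "view" (4x4, takes a point from world to camera coordinates). Camera axes: x right, y down, z forward; pixel columns grow to the right and rows downward; lengths in m; the calibration is good to about 2 mm. The wrist camera is an equidistant fisheye: a pixel r from the principal point sees the ray r / f radians off the axis. A picture is of the moment at which its call begins. There is no depth.
- workorder.finish_job(): hands the job in; it is judged then, once.
The state is a dict: "clock": time; "joint_positions": joint angles; "dq": joint speeds; "joint_efforts": joint torques, N m; "ee_pos": TCP position; "orientation": TCP orientation; "wrist_force": force on the tool from outside, world axes, zero at the start; "moment": the same for the moment, N m; "finger_gap": finger opening in m; "grasp_force": force on a finger pad.
Only numpy, scipy, OpenCV 4.12 (cv2) and the standard library are available. Lean on these libraries where they do the work, as an engineer would, in place of code of your own. Each camera call takes 0.05 s, during which the arm holds its last target. There are 200 camera calls.

TASK

The lidded steel sugar bowl is standing near the edge of its small wooden pedestal stand and could be knocked off: nudge it with light taps of the fingertips until it stands upright in the middle of the stand, with an even border of wood all round. Only touch it gently, never pinch, lift or tip it, and leave the stand and everything else on the ledge where they are; finish with the hand clear.

Things in the scene. Friction and masses are not known exactly. Their poses are not given: they have to be found in the camera images.
- sugar_bowl: Footed round steel sugar bowl with fixed lid and knob, 72 mm high, 175 to 350 g. Origin: centre of its underside, z up its axis. Foot 48 mm across, 4 mm high; waist 30 mm across at 9 mm; lid rim 67 mm across at 46 to 49 mm; knob 18 mm across at 66 to 70 mm. Starts 15 to 24 mm off the stand's centre, in any direction; slides at about 1 to 2 N (friction about 0.4) and stays where it is left.
- belly (a point): Point on the sugar bowl's axis, 32 mm above its underside, at mid-height of the belly, its widest part (72 mm across, an upright band from 28 to 36 mm above the underside). Pushed slowly at the belly the bowl slides; pushed at the lid or knob it tips.
- stand: Round turned wooden pedestal stand, loose, 500 g, 46 mm high: flat rimless top disc 90 mm across and 9 mm thick, 44 mm wide stem, 84 mm wide foot. Origin: centre of its underside, on its axis; z up; its top lies 46 mm above the origin. Its yaw does not matter. It stands near the middle of the wooden tray.
- tray: Fixed flat wooden board, 380 mm (x) by 520 mm (y), 10 mm thick, lying on the ledge. Origin: centre of its underside.
- cup: Bystander: blue plastic cup, 72 mm across, 95 mm high, standing on the tray. Origin: centre of its underside.
- saucer: Bystander: green ceramic saucer, 126 mm across, 20 mm high, on the tray. Origin: centre of its underside.
- pot_lid: Bystander: small aluminium pot lid lying upside down on its knob, 132 mm across, 34 mm high, on the tray. Origin: centre of its underside.
- spoon: Bystander: wooden stirring spoon 280 mm long, 42 mm wide at its head, 13 mm high, lying along its own x axis on the robot's side of the tray. Origin: on its underside, 140 mm from the handle's end.
- food_carrier: Bystander: steel food carrier of three clipped tiers, 136 mm across (153 mm over its clips), 236 mm high with its handle, on the ledge beside the tray. Origin: centre of its underside.
- jar: Bystander: glass jar, 90 mm across, 140 mm high, on the ledge at the other side of the tray from the food carrier. Origin: centre of its underside.
Mind the look-alikes: they are no part of the job. What is meant by the sugar_bowl is not purple, and is the smaller of those in its own colour.

How it is judged:
By the outcome, as a careful person would: the job done as asked, in the order asked, and still so for the second after the job is handed in, with the robot touching nothing.
It also fails if it takes over 45 s, if anything falls off the work surface, if the arm or the gripper's body presses on something with over 40 N, if the wrist force passes 120 N, or if a joint passes its speed limit or range.

## Working session

There is one attempt and no reset: what is moved stays moved. The work goes in short steps, Python scripts to look and compute and a shell command to move; the robot and the scene stay as the last step left them, time stands still between calls to the robot, and variables do not carry over. Pictures are saved under pics/ and viewed, at most 15 in all, crops included, and the job is handed in when it is done.

```bash
mkdir -p pics; ls; python3 - <<'E'
from bench import env,cams
import cv2,numpy as np
s=env.read_state();print(s['clock'],s['ee_pos'],s['orientation'],s['finger_gap'],env.tip_extent)
for n in['side','top']:
    c=cams.read_camera(n);cv2.imwrite(f'pics/{n}0.png',c['img'][...,::-1]);print(n,c['fov_y'],c['cx'],c['cy'],np.round(c['view'],4).tolist())
E
```

```text
pics
0.0 [ 0.17249619 -0.59996351  0.25497442] [[ 9.61105963e-01  2.76179605e-01 -3.92551222e-04]
 [ 2.76179757e-01 -9.61103185e-01  2.32595273e-03]
 [ 2.65098476e-04 -2.34390174e-03 -9.99997218e-01]] 0.08499998141757506 0.025
side 51.65849031172046 325.1480926851658 199.1794691588366 [[-0.9106, -0.4132, -0.0103, 0.5736], [-0.2026, 0.468, -0.8602, 0.2105], [0.3603, -0.7812, -0.5099, 0.956], [0.0, 0.0, 0.0, 1.0]]
top 53.21006117326421 323.2849079022322 199.591638166326 [[-0.0195, -0.9995, -0.0246, 0.0327], [-0.9814, 0.0239, -0.1906, 0.6094], [0.1911, 0.0204, -0.9814, 1.4102], [0.0, 0.0, 0.0, 1.0]]
```

View pics/top0.png

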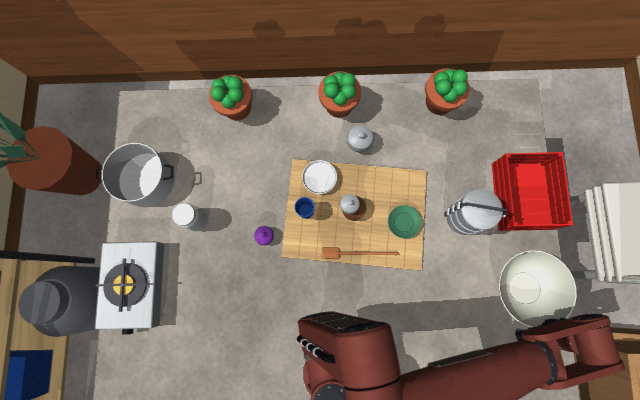

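View pics/side0.png

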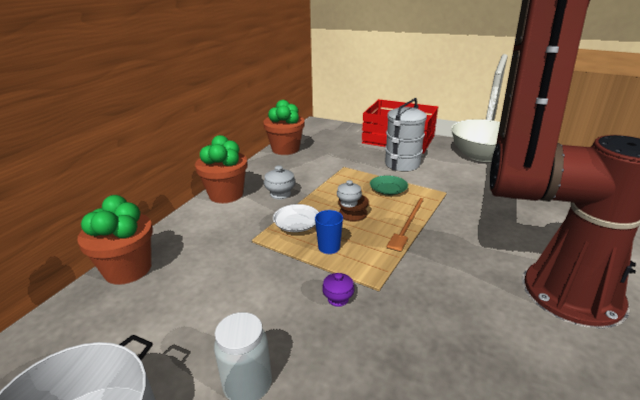

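Candidates for the sugar bowl are the steel one on the stand (top 350,205; side 349,193), a larger steel one (top 360,137; side 280,180) and a purple one (top 264,235). The one on the stand fits, because it is steel, the smaller of the two and on the pedestal. I'll confirm it in an enlarged crop.

```bash
cat > h.py <<'E'
import numpy as np,cv2
from bench import env,cams
def f(c): return 200/np.tan(np.radians(c['fov_y']/2))
def ray(c,u,v,fish=False):
    d=np.array([u-c['cx'],v-c['cy']])/f(c)
    if fish:
        t=np.hypot(*d); r=np.array([*(d/t*np.sin(t)),np.cos(t)]) if t>0 else np.array([0,0,1.])
    else: r=np.array([*d,1.])
    V=c['view']; R=V[:3,:3]; return -R.T@V[:3,3],R.T@r
def onz(c,u,v,z,fish=False):
    o,r=ray(c,u,v,fish); return o+r*(z-o[2])/r[2]
def proj(c,P,fish=False):
    V=np.asarray(c['view']);q=np.atleast_2d(P)@V[:3,:3].T+V[:3,3]
    rho=np.hypot(q[:,0],q[:,1])
    k=np.arctan2(rho,q[:,2])/np.maximum(rho,1e-9) if fish else 1/q[:,2]
    return np.c_[c['cx']+f(c)*k*q[:,0],c['cy']+f(c)*k*q[:,1]]
def circ(x,y,z,r,n=60):
    a=np.linspace(0,2*np.pi,n);return np.c_[x+r*np.cos(a),y+r*np.sin(a),0*a+z]
E
python3 - <<'E'
from h import *
t=cams.read_camera('top');s=cams.read_camera('side')
a=t['img'][165:250,290:435];b=s['img'][150:265,290:415]
a=cv2.resize(a[...,::-1],None,fx=5,fy=5,interpolation=2);b=cv2.resize(b[...,::-1],None,fx=5,fy=5,interpolation=2)
b=b[:,:]; 
im=np.zeros((575,800,3),np.uint8)
a=cv2.resize(t['img'][175:230,325:375][...,::-1],(400,440),interpolation=2)
b=cv2.resize(s['img'][175:225,325:375][...,::-1],(400,400),interpolation=2)
im[:440,:400]=a;im[:400,400:]=b
cv2.imwrite('pics/crop.png',im)
for n,u,v,z in[('knob',350,199,.126),('stand?',353,212,.056),('cup',305,202,.105),('saucer',405,222,.03),('lid',320,177,.04)]:print(n,onz(t,u,v,z).round(3))
for u,v in [(330,253),(398,253)]: print('spoon',onz(t,u,v,.02).round(3))
E
```

```text
knob [ 0.597 -0.076  0.126]
stand? [ 0.562 -0.088  0.056]
cup [0.594 0.084 0.105]
saucer [ 0.524 -0.28   0.03 ]
lid [0.701 0.03  0.04 ]
spoon [ 0.417 -0.001  0.02 ]
spoon [ 0.411 -0.25   0.02 ]
```

View pics/crop.png

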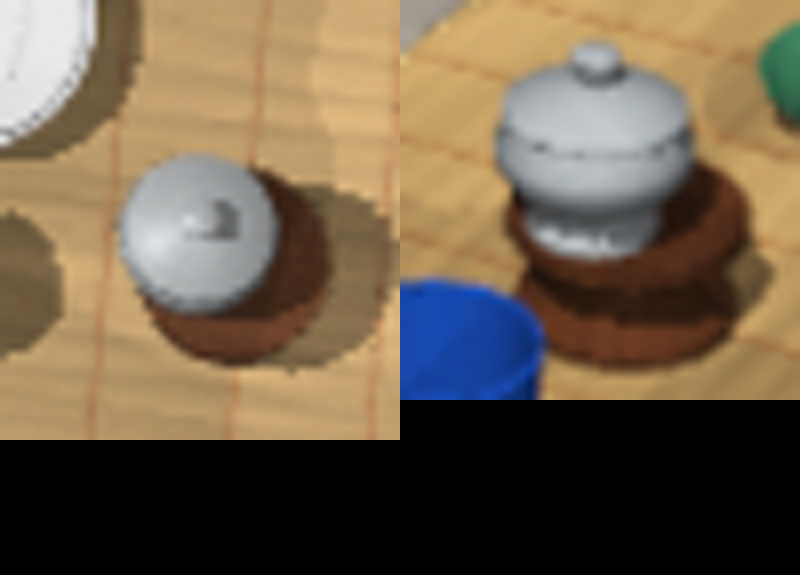

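The crop confirms it: the small steel bowl is on the brown stand, offset to the left and far side (top crop: bowl 198,233; stand centred near 240,280). Next I work out the move to a wrist view above it.

```bash
cat >> h.py <<'E'
def units(target,R=None):
    s=env.read_state();R=s['orientation'];d=R.T@(np.array(target)-s['ee_pos']);return (d/.02).round(2)
E
python3 - <<'E'
from h import *
w=cams.read_camera('wrist');s=env.read_state();V=w['view'];o=-V[:3,:3].T@V[:3,3];R=np.array(s['orientation'])
print('cam in tool',R.T@(o-s['ee_pos']),'axes',(R.T@V[:3,:3].T).round(3).tolist(),w['fov_y'],w['cx'],w['cy'])
print(units([.53,-.09,.27]))
E
```

```text
cam in tool [ 0.08168241  0.0002039  -0.11658791] axes [[-0.001, -0.947, -0.322], [1.0, -0.001, 0.0], [-0.001, -0.322, 0.947]] 65.70646984690485 322.01210441087284 193.60031240929172
[ 24.22 -19.59  -0.69]
```

```bash
for i in 1; do :; done
python3 -m handwheel '{"linear":[[1,-0.8,0],[1,-0.8,0],[1,-0.8,0],[1,-0.8,0],[1,-0.8,0]],"turn":[0,0,0,0,0],"claw":[-1,-1,-1,-1,-1]}'
python3 -m handwheel '{"linear":[[1,-0.8,0],[1,-0.8,0],[1,-0.8,0],[1,-0.8,0],[1,-0.8,0]],"turn":[0,0,0,0,0],"claw":[-1,-1,-1,-1,-1]}'
python3 -m handwheel '{"linear":[[1,-0.8,0],[1,-0.8,0],[1,-0.8,0],[1,-0.8,0],[1,-0.8,0]],"turn":[0,0,0,0,0],"claw":[-1,-1,-1,-1,-1]}'
python3 -m handwheel '{"linear":[[1,-0.8,0],[1,-0.8,0],[1,-0.8,0],[1,-0.8,0],[1,-0.8,0]],"turn":[0,0,0,0,0],"claw":[-1,-1,-1,-1,-1]}'
python3 -m handwheel '{"linear":[[1,-0.8,0],[1,-0.8,0],[1,-0.8,0],[1,-0.8,0],[0,0,0]],"turn":[0,0,0,0,0],"claw":[-1,-1,-1,-1,-1]}'
python3 - <<'E'
from h import *
w=cams.read_camera('wrist');cv2.imwrite('pics/w1.png',w['img'][...,::-1]);s=env.read_state();print(s['clock'],s['ee_pos'],s['orientation'])
E
```

```text
clock: 0.67
ee_pos: [0.2471, -0.4951, 0.2561]
orientation: [[0.961, 0.276, -0.0], [0.276, -0.961, 0.0], [0.0, -0.0, -1.0]]
wrist_force: [-0.4, -0.1, 0.8]
finger_gap: 0.0255
grasp_force: 0.0
clock: 1.08
ee_pos: [0.3212, -0.3905, 0.2563]
orientation: [[0.961, 0.276, 0.0], [0.276, -0.961, -0.0], [0.0, 0.0, -1.0]]
wrist_force: [-0.8, 0.4, -0.3]
finger_gap: -0.0001
grasp_force: 0.0
clock: 1.5
ee_pos: [0.3952, -0.286, 0.2563]
orientation: [[0.961, 0.276, 0.0], [0.276, -0.961, -0.0], [0.0, 0.0, -1.0]]
wrist_force: [0.3, -0.6, 0.8]
finger_gap: -0.0001
grasp_force: 0.0
clock: 1.92
ee_pos: [0.4692, -0.1815, 0.2563]
orientation: [[0.961, 0.276, 0.0], [0.276, -0.961, -0.0], [0.0, 0.0, -1.0]]
wrist_force: [0.1, -0.5, 0.4]
finger_gap: 0.0001
grasp_force: 0.0
clock: 2.33
ee_pos: [0.5298, -0.0958, 0.2564]
orientation: [[0.96, 0.28, 0.002], [0.28, -0.96, 0.002], [0.002, -0.001, -1.0]]
wrist_force: [-0.4, -1.2, 0.5]
finger_gap: 0.0002
grasp_force: 0.0
2.3833 [ 0.52867159 -0.09742993  0.25624732] [[ 9.60152119e-01  2.79477921e-01  2.74231654e-05]
 [ 2.79477911e-01 -9.60152102e-01  1.95403838e-04]
 [ 8.09414685e-05 -1.79953240e-04 -9.99999981e-01]]
```

View pics/w1.png

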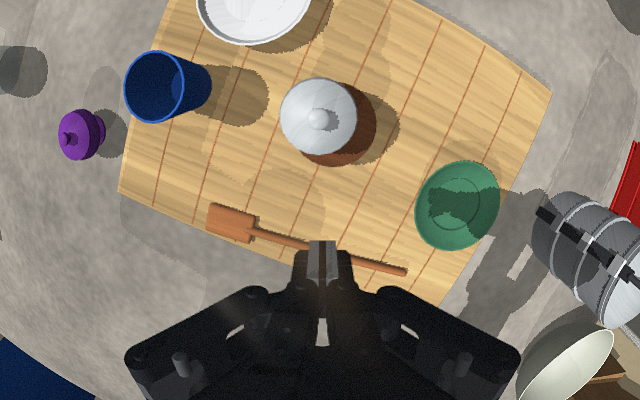

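The picture shows the bowl at (318,117) with the brown stand showing below and to the right, centred near (338,130). The cup is at (155,87) and the fingers at (322,260). I'll fit silhouettes for the poses.

```bash
cat >> h.py <<'E'
from scipy.optimize import minimize
Z0=.010;K=4
def hull(m,c,cs,fish,off):
    P=proj(c,np.vstack([circ(*q) for q in cs]),fish)-off
    cv2.fillConvexPoly(m,cv2.convexHull(((P+.5)*K*16-8).astype(np.int32)),1,shift=4)
def fit(c,fish,p0,roi,dbg=None):
    u0,v0,u1,v1=roi;im=c['img'][v0:v1,u0:u1].astype(float)
    r,g,b=im[...,0],im[...,1],im[...,2]
    sat=(im.max(2)-im.min(2))/np.maximum(im.max(2),1)
    mb=(sat<.17)&(im.max(2)>45); ms=(r/np.maximum(g,1)>1.6)&(r>b*1.7)
    def keep(m):
        n,l,st,_=cv2.connectedComponentsWithStats(m.astype(np.uint8));return (l==1+st[1:,4].argmax()).astype(float)
    mb=keep(mb);ms=keep(ms);sh=((v1-v0)*K,(u1-u0)*K);off=np.array([u0,v0])
    def cost(p,dump=False):
        x,y,X,Y=p;B=np.zeros(sh,np.uint8);S=B.copy();zt=Z0+.046
        hull(S,c,[(X,Y,zt,.045),(X,Y,zt-.009,.045)],fish,off)
        hull(S,c,[(X,Y,zt-.03,.022),(X,Y,zt-.009,.022)],fish,off)
        hull(S,c,[(X,Y,Z0,.042),(X,Y,Z0+.006,.042)],fish,off)
        hull(B,c,[(x,y,zt+.028,.036),(x,y,zt+.036,.036),(x,y,zt+.049,.0335)],fish,off)
        hull(B,c,[(x,y,zt+.066,.009),(x,y,zt+.07,.009)],fish,off)
        hull(B,c,[(x,y,zt,.024),(x,y,zt+.004,.024)],fish,off)
        S[B>0]=0
        d=lambda A:cv2.resize(A.astype(float),(u1-u0,v1-v0),interpolation=cv2.INTER_AREA)
        B,S=d(B),d(S)
        if dump:return B,S,mb,ms
        return np.abs(B-mb).sum()+np.abs(S-ms).sum()
    best=minimize(cost,p0,method='Nelder-Mead',options=dict(initial_simplex=np.array([p0]+[np.array(p0)+.012*e for e in np.eye(4)]),xatol=1e-4,fatol=.1,maxiter=600))
    best=minimize(cost,best.x,method='Nelder-Mead',options=dict(initial_simplex=np.array([best.x]+[best.x+.004*e for e in np.eye(4)]),xatol=1e-4,fatol=.1))
    if dbg:
        B,S,mb,ms=cost(best.x,True)
        o=np.hstack([c['img'][v0:v1,u0:u1,::-1]*1.,np.dstack([mb,B,ms])*255,np.dstack([S,S,ms])*255])
        cv2.imwrite(dbg,cv2.resize(o,None,fx=800/o.shape[1],fy=800/o.shape[1],interpolation=0))
    x=best.x;return x.round(4),(x[:2]-x[2:]).round(4),round(best.fun,1),int(mb.sum()),int(ms.sum())
E
python3 - <<'E'
from h import *
p0=[.595,-.075,.58,-.09]
w=cams.read_camera('wrist');print(fit(w,True,p0,(255,65,400,190),'pics/fit1.png'))
t=cams.read_camera('top');print(fit(t,False,p0,(328,185,376,228)))
E
```

```text
(array([ 0.5867, -0.0759,  0.5821, -0.0809]), array([0.0046, 0.005 ]), np.float64(1344.9), 4789, 433)
(array([ 0.5658, -0.0542,  0.6174, -0.1277]), array([-0.0516,  0.0735]), np.float64(778.6), 98, 993)[ WARN:0@0.838] global loadsave.cpp:1063 imwrite_ Unsupported depth image for selected encoder is fallbacked to CV_8U.
```

View pics/fit1.png

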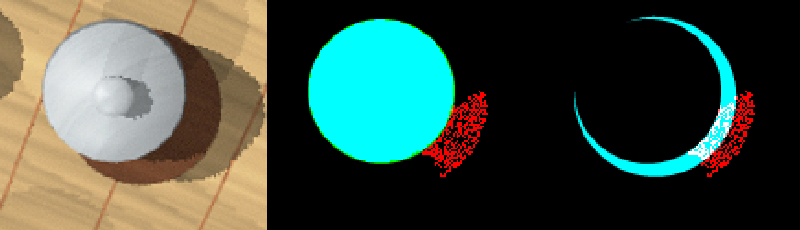

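```bash
python3 - <<'E'
from h import *
w=cams.read_camera('wrist');im=w['img']
for u,v in[(330,160),(345,158),(365,100),(370,120),(385,140),(390,110),(320,180),(270,90),(295,85)]:
    p=im[v-2:v+3,u-2:u+3].reshape(-1,3).mean(0);print(u,v,p.round(),(p[0]/p[1]).round(2),(p[1]/p[2]).round(2),(p[0]/p[2]).round(2))
E
```

```text
330 160 [106.  65.  43.] 1.63 1.52 2.48
345 158 [113.  72.  47.] 1.58 1.53 2.41
365 100 [74. 47. 30.] 1.57 1.54 2.42
370 120 [71. 44. 28.] 1.62 1.58 2.55
385 140 [128. 100.  68.] 1.28 1.47 1.89
390 110 [123. 102.  71.] 1.2 1.44 1.73
320 180 [195. 163. 113.] 1.2 1.45 1.73
270 90 [226. 192. 133.] 1.18 1.45 1.7
295 85 [204. 210. 212.] 0.97 0.99 0.96
```

```bash
sed -i 's/ms=(r.np.maximum(g,1)>1.6)&(r>b\*1.7)/ms=(r>1.42*g)\&(r<150)\&(sat>.4)/; s/im=c\[.img.\]\[v0:v1,u0:u1\].astype(float)/im=cv2.medianBlur(np.ascontiguousarray(c["img"]),3)[v0:v1,u0:u1].astype(float)/' h.py
python3 - <<'E' 2>/dev/null
from h import *
p0=[.5867,-.0759,.575,-.09]
w=cams.read_camera('wrist');print(fit(w,True,p0,(255,65,400,190),'pics/fit2.png'))
s=cams.read_camera('side');print(fit(s,False,p0,(326,176,376,224)))
E
```

```text
(array([ 0.5868, -0.0758,  0.5803, -0.0919]), array([0.0065, 0.0162]), np.float64(321.4), 4775, 1830)
(array([ 0.5859, -0.0694,  0.5817, -0.0938]), array([0.0042, 0.0244]), np.float64(115.9), 474, 420)
```

View pics/fit2.png

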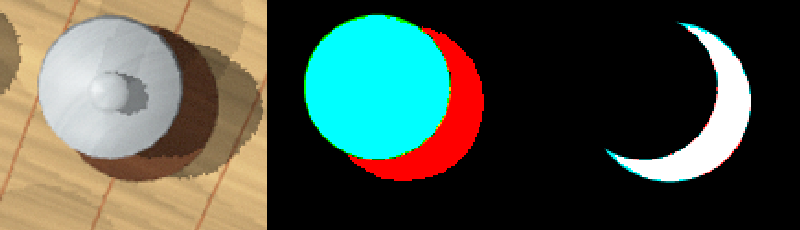

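```bash
python3 - <<'E' 2>/dev/null
from h import *
w=cams.read_camera('wrist');s=env.read_state();R=s['orientation'];p=s['ee_pos']
for x in(.011,0,-.011):
  for z in(.038,.025,.01,0,-.013,-.025): print(x,z,proj(w,[p+R@[x,y,z] for y in(.007,.0145)],True).round().tolist())
cv2.imwrite('pics/tip.png',cv2.resize(w['img'][225:345,250:395,::-1],None,fx=4.5,fy=4.5,interpolation=2))
print(s['joint_positions'])
E
```

```text
0.011 0.038 [[334.0, 225.0], [348.0, 225.0]]
0.011 0.025 [[335.0, 235.0], [350.0, 235.0]]
0.011 0.01 [[336.0, 250.0], [352.0, 250.0]]
0.011 0 [[337.0, 261.0], [355.0, 261.0]]
0.011 -0.013 [[339.0, 277.0], [358.0, 277.0]]
0.011 -0.025 [[340.0, 295.0], [361.0, 295.0]]
0 0.038 [[334.0, 243.0], [347.0, 242.0]]
0 0.025 [[335.0, 254.0], [349.0, 254.0]]
0 0.01 [[336.0, 269.0], [352.0, 269.0]]
0 0 [[337.0, 281.0], [353.0, 281.0]]
0 -0.013 [[338.0, 299.0], [356.0, 298.0]]
0 -0.025 [[340.0, 317.0], [359.0, 317.0]]
-0.011 0.038 [[334.0, 259.0], [347.0, 259.0]]
-0.011 0.025 [[334.0, 271.0], [348.0, 271.0]]
-0.011 0.01 [[336.0, 288.0], [351.0, 287.0]]
-0.011 0 [[336.0, 300.0], [352.0, 300.0]]
-0.011 -0.013 [[338.0, 318.0], [355.0, 318.0]]
-0.011 -0.025 [[339.0, 337.0], [357.0, 336.0]]
[-1.82148473e+01  1.66244586e+00  1.04359596e+02 -1.47430575e-02
  7.39883066e+01  5.58391153e+01]
```

View pics/tip.png

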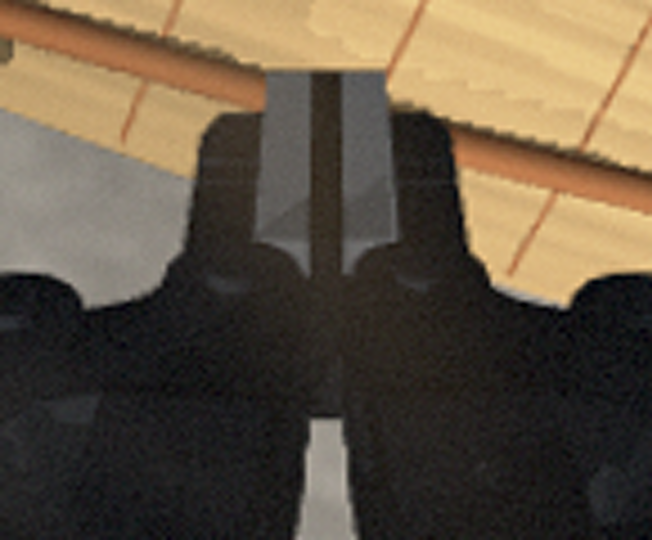

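The tip is clean. The grey pads span about ±7 mm in tool y, with the black backs wider behind them, so I'll push with the -x face of the shut pads. I turn first.

```bash
python3 -m handwheel '{"linear":[[0,0,0],[0,0,0],[0,0,0],[0,0,0],[0,0,0]],"turn":[-1,-1,-1,-1,-1],"claw":[-1,-1,-1,-1,-1]}' >/dev/null
python3 -m handwheel '{"linear":[[0,0,0],[0,0,0],[0,0,0],[0,0,0],[0,0,0]],"turn":[-1,-1,-1,-1,-1],"claw":[-1,-1,-1,-1,-1]}' >/dev/null
python3 -m handwheel '{"linear":[[0,0,0],[0,0,0],[0,0,0],[0,0,0]],"turn":[-1,-0.35,0,0],"claw":[-1,-1,-1,-1]}' 
python3 - <<'E'
from h import *
print(units([.6136,-.009,.101]))
E
```

```text
clock: 3.85
ee_pos: [0.5276, -0.0997, 0.2564]
orientation: [[0.376, 0.927, 0.0], [0.927, -0.376, -0.0], [-0.0, 0.0, -1.0]]
wrist_force: [-0.2, 0.3, 0.1]
finger_gap: 0.0
grasp_force: 0.0
[5.82 2.28 7.77]
```

```bash
python3 -m handwheel '{"linear":[[1,0.4,0],[1,0.4,0],[1,0.4,0],[1,0.4,0],[1,0.4,0]],"turn":[0,0,0,0,0],"claw":[-1,-1,-1,-1,-1]}' >/dev/null
python3 -m handwheel '{"linear":[[0.82,0.28,0],[0,0,0],[0,0,1],[0,0,1],[0,0,1]],"turn":[0,0,0,0,0],"claw":[-1,-1,-1,-1,-1]}' >/dev/null
python3 -m handwheel '{"linear":[[0,0,1],[0,0,1],[0,0,1],[0,0,0],[0,0,0]],"turn":[0,0,0,0,0],"claw":[-1,-1,-1,-1,-1]}'
python3 - <<'E' 2>/dev/null
from h import *
w=cams.read_camera('wrist');cv2.imwrite('pics/w2.png',w['img'][...,::-1])
print(units([.6136,-.009,.101]),units([.5803+.376*.047,-.0919+.927*.047,.101]))
E
```

```text
clock: 5.1
ee_pos: [0.612, -0.0087, 0.1349]
orientation: [[0.375, 0.927, -0.004], [0.927, -0.375, 0.0], [-0.001, -0.004, -1.0]]
wrist_force: [-0.5, -0.0, 0.2]
finger_gap: 0.0
grasp_force: 0.0
[-0.01  0.01  1.78] [-2.13  0.02  1.78]
```

View pics/w2.png

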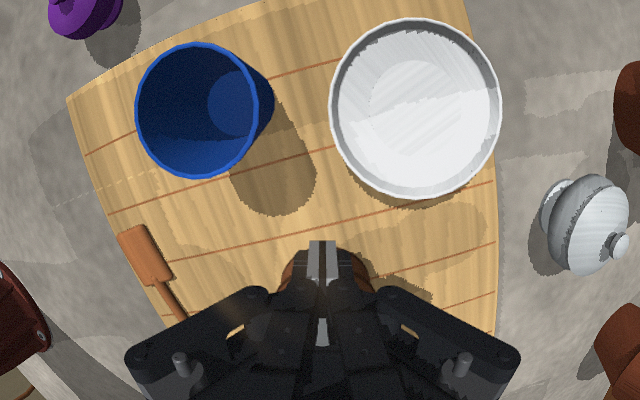

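The fingers are clear of the cup (200,110) and the lid (415,108), with the bowl hidden behind the fingers. I'll descend and tap.

```bash
python3 -m handwheel '{"linear":[[0,0,0.9],[0,0,0.88],[0,0,0],[-0.5,0,0],[-0.4,0,0]],"turn":[0,0,0,0,0],"claw":[-1,-1,-1,-1,-1]}'
python3 -m handwheel '{"linear":[[-0.1,0,0],[-0.1,0,0],[-0.1,0,0],[-0.1,0,0],[-0.05,0,0]],"turn":[0,0,0,0,0],"claw":[-1,-1,-1,-1,-1]}'
python3 -m handwheel '{"linear":[[-0.1,0,0],[-0.1,0,0],[-0.1,0,0],[-0.1,0,0],[-0.05,0,0]],"turn":[0,0,0,0,0],"claw":[-1,-1,-1,-1,-1]}'
python3 - <<'E' 2>/dev/null
from h import *
t=cams.read_camera('side');cv2.imwrite('pics/s2.png',cv2.resize(t['img'][150:240,290:410,::-1],None,fx=5,fy=5,interpolation=2))
print(units([.5803+.376*.047,-.0919+.927*.047,.101]))
E
```

```text
clock: 5.57
ee_pos: [0.608, -0.0257, 0.1027]
orientation: [[0.373, 0.928, 0.003], [0.928, -0.373, -0.001], [0.0, 0.003, -1.0]]
wrist_force: [-0.7, 0.0, 0.8]
finger_gap: -0.0001
grasp_force: 0.0
clock: 5.98
ee_pos: [0.6043, -0.033, 0.1016]
orientation: [[0.374, 0.927, 0.002], [0.927, -0.374, 0.001], [0.002, 0.002, -1.0]]
wrist_force: [0.7, 2.6, 1.4]
finger_gap: 0.0001
grasp_force: 1.1
clock: 6.4
ee_pos: [0.6001, -0.0417, 0.1006]
orientation: [[0.374, 0.928, -0.0], [0.928, -0.374, 0.0], [-0.0, -0.0, -1.0]]
wrist_force: [2.1, 3.4, 1.6]
finger_gap: 0.0001
grasp_force: 1.1
[-0.34  0.03 -0.02]
```

View pics/s2.png

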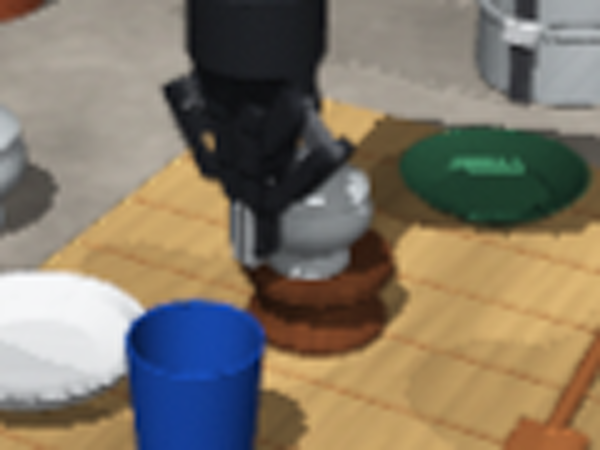

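The bowl is upright and sliding, with the fingers against its belly near crop (265,230). I'll back off and re-measure from above.

```bash
python3 -m handwheel '{"linear":[[0.5,0,0],[0.5,0,0],[0,0,-1],[0,0,-1],[0,0,-1]],"turn":[0,0,0,0,0],"claw":[-1,-1,-1,-1,-1]}'>/dev/null
python3 -m handwheel '{"linear":[[0,0,-1],[0,0,-1],[0,0,-1],[-1,0,-1],[-1,0,0]],"turn":[0,0,0,0,0],"claw":[-1,-1,-1,-1,-1]}'>/dev/null
python3 -m handwheel '{"linear":[[-1,0,0],[-1,0,0],[-1,0,0],[0,0,0],[0,0,0]],"turn":[0,0,0,0,0],"claw":[-1,-1,-1,-1,-1]}'
python3 - <<'E' 2>/dev/null
from h import *
w=cams.read_camera('wrist');u,v=proj(w,[.58,-.09,.08],True)[0].astype(int);print(u,v)
cv2.imwrite('pics/w3.png',w['img'][...,::-1])
print(fit(w,True,[.58,-.085,.58,-.0919],(u-75,max(v-65,0),u+75,v+65),'pics/fit3.png'))
E
```

```text
clock: 7.7
ee_pos: [0.5702, -0.1157, 0.2404]
orientation: [[0.375, 0.927, -0.001], [0.927, -0.375, 0.0], [0.0, -0.001, -1.0]]
wrist_force: [-0.0, 0.3, -0.1]
finger_gap: -0.0001
grasp_force: 0.0
322 151
(array([ 0.5834, -0.0869,  0.5797, -0.0937]), array([0.0037, 0.0068]), np.float64(633.1), 5276, 475)
```

View pics/fit3.png

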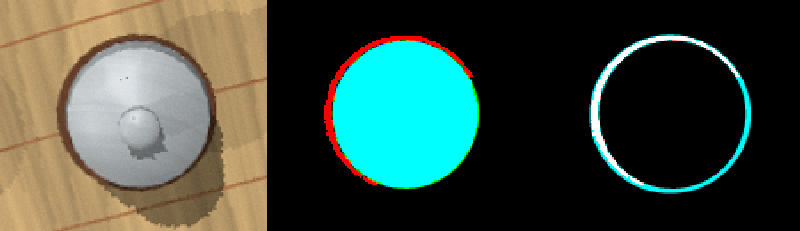

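```bash
python3 - <<'E'
s=open('h.py').read()
s=s.replace("mb=keep(mb);ms=keep(ms)","mb=keep(mb);mu=keep(cv2.morphologyEx(((mb>0)|ms).astype(np.uint8),cv2.MORPH_CLOSE,np.ones((3,3),np.uint8)));ms=mu")
s=s.replace("S[B>0]=0","S[B>0]=1").replace('cv2.medianBlur(np.ascontiguousarray(c["img"]),3)','c["img"]')
open('h.py','w').write(s)
E
python3 - <<'E' 2>/dev/null
from h import *
w=cams.read_camera('wrist');u,v=322,151
for p0 in([.58,-.085,.58,-.0919],[.583,-.09,.576,-.0919]):
  print(fit(w,True,p0,(u-75,max(v-65,0),u+75,v+65),'pics/fit4.png'))
E
```

```text
(array([ 0.5832, -0.0866,  0.5798, -0.0934]), array([0.0034, 0.0068]), np.float64(413.3), 5291, 6041)
(array([ 0.5832, -0.0866,  0.5796, -0.0936]), array([0.0036, 0.007 ]), np.float64(412.0), 5291, 6041)
```

View pics/fit4.png

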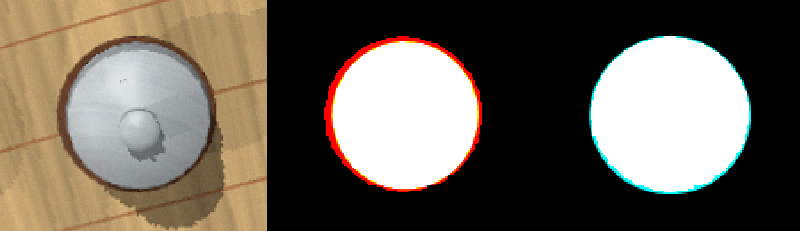

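The offset is now about 7.7 mm, straight along the push line. One more tap of that size.

```bash
python3 - <<'E'
from h import *
print(units([.6090,-.0213,.101]))
E
```

```text
[5.05 0.04 6.98]
```

```bash
python3 -m handwheel '{"linear":[[1,0,0],[1,0,0],[1,0,0],[1,0,0],[1.0,0,0]],"turn":[0,0,0,0,0],"claw":[-1,-1,-1,-1,-1]}'>/dev/null
python3 -m handwheel '{"linear":[[0.05,0.04,0],[0,0,1],[0,0,1],[0,0,1],[0,0,1]],"turn":[0,0,0,0,0],"claw":[-1,-1,-1,-1,-1]}'>/dev/null
python3 -m handwheel '{"linear":[[0,0,1],[0,0,1],[0,0,0.98],[0,0,0],[0,0,0]],"turn":[0,0,0,0,0],"claw":[-1,-1,-1,-1,-1]}'
python3 - <<'E'
from h import *
print(units([.5977,-.0491,.101]))
E
```

```text
clock: 9.05
ee_pos: [0.6076, -0.0218, 0.0996]
orientation: [[0.373, 0.928, -0.004], [0.928, -0.373, 0.0], [-0.001, -0.004, -1.0]]
wrist_force: [-0.0, 0.4, 1.0]
finger_gap: -0.0
grasp_force: 0.0
[-1.45  0.05 -0.07]
```

```bash
python3 -m handwheel '{"linear":[[-0.4,0.02,0],[-0.4,0,0],[-0.15,0,0],[-0.1,0,0],[-0.1,0,0]],"turn":[0,0,0,0,0],"claw":[-1,-1,-1,-1,-1]}'
python3 -m handwheel '{"linear":[[-0.1,0,0],[-0.1,0,0],[-0.08,0,0],[-0.04,0,0],[0,0,0]],"turn":[0,0,0,0,0],"claw":[-1,-1,-1,-1,-1]}'
python3 - <<'E'
from h import *
print(units([.5977,-.0491,.101]))
E
python3 -m handwheel '{"linear":[[0.5,0,0],[0.5,0,0],[0,0,-1],[0,0,-1],[0,0,-1]],"turn":[0,0,0,0,0],"claw":[-1,-1,-1,-1,-1]}'>/dev/null
python3 -m handwheel '{"linear":[[0,0,-1],[0,0,-1],[0,0,-1],[-1,0,-1],[-1,0,0]],"turn":[0,0,0,0,0],"claw":[-1,-1,-1,-1,-1]}'>/dev/null
python3 -m handwheel '{"linear":[[-1,0,0],[-1,0,0],[-1,0,0],[0,0,0],[0,0,0]],"turn":[0,0,0,0,0],"claw":[-1,-1,-1,-1,-1]}'
python3 - <<'E' 2>/dev/null
from h import *
w=cams.read_camera('wrist');u,v=proj(w,[.58,-.09,.08],True)[0].astype(int);print(u,v)
x=fit(w,True,[.58,-.09,.58,-.0919],(u-75,max(v-65,0),u+75,v+65),'pics/fit5.png');print(x)
R=env.read_state()['orientation'];print(R.T[:2,:2]@x[1])
E
```

```text
clock: 9.47
ee_pos: [0.6015, -0.0441, 0.1025]
orientation: [[0.375, 0.927, 0.003], [0.927, -0.375, 0.001], [0.002, 0.002, -1.0]]
wrist_force: [1.8, 1.8, 1.7]
finger_gap: 0.0003
grasp_force: 1.1
clock: 9.88
ee_pos: [0.5982, -0.0499, 0.1011]
orientation: [[0.374, 0.928, 0.0], [0.928, -0.374, -0.0], [-0.0, 0.0, -1.0]]
wrist_force: [1.0, 1.7, 1.1]
finger_gap: -0.0002
grasp_force: 0.8
[ 0.03 -0.04  0.01]
clock: 11.13
ee_pos: [0.5682, -0.1239, 0.2408]
orientation: [[0.375, 0.927, -0.001], [0.927, -0.375, 0.0], [0.0, -0.001, -1.0]]
wrist_force: [0.6, 0.4, -0.5]
finger_gap: 0.0003
grasp_force: 0.0
320 142
(array([ 0.5808, -0.0939,  0.5796, -0.0942]), array([0.0012, 0.0003]), np.float64(301.2), 5265, 6482)
[0.00072692 0.00100079]
```

View pics/fit5.png

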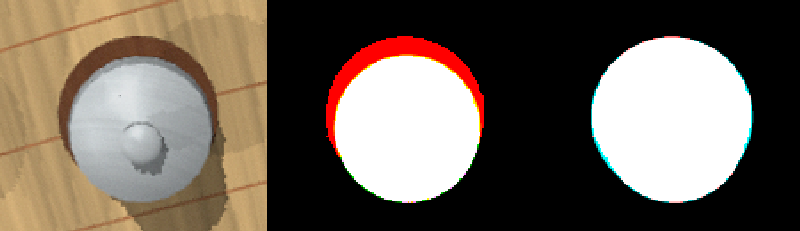

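```bash
python3 -m handwheel '{"linear":[[-0.9,0,0],[-0.9,0,0],[-0.8,0,0],[0,0,0],[0,0,0]],"turn":[0,0,0,0,0],"claw":[-1,-1,-1,-1,-1]}'
python3 - <<'E' 2>/dev/null
from h import *
w=cams.read_camera('wrist');u,v=proj(w,[.58,-.094,.08],True)[0].astype(int);print(u,v)
x=fit(w,True,[.58,-.09,.58,-.0919],(u-75,max(v-65,0),u+75,v+65),'pics/fit6.png');print(x)
R=env.read_state()['orientation'];print(R.T[:2,:2]@x[1])
s=cams.read_camera('side');print(fit(s,False,[.58,-.09,.58,-.0919],(326,170,376,224),'pics/fit7.png'))
E
```

```text
clock: 11.6
ee_pos: [0.5492, -0.1714, 0.2409]
orientation: [[0.374, 0.927, -0.0], [0.927, -0.374, 0.001], [0.001, -0.0, -1.0]]
wrist_force: [0.0, -0.4, -0.3]
finger_gap: 0.0
grasp_force: 0.0
322 90
(array([ 0.5806, -0.0942,  0.5796, -0.0934]), array([ 0.001 , -0.0008]), np.float64(431.8), 5445, 6459)
[-0.00036907  0.00122629]
(array([ 0.5807, -0.089 ,  0.5817, -0.0937]), array([-0.001 ,  0.0048]), np.float64(100.9), 477, 983)
```

View pics/fit6.png

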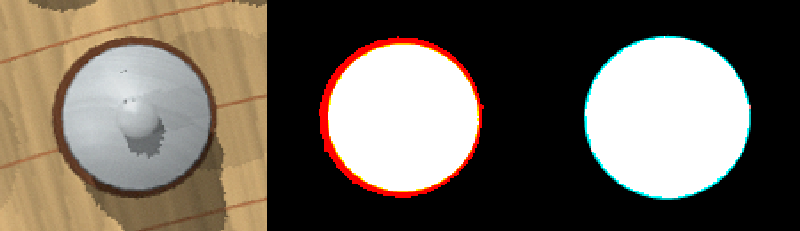

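The overhead view shows an almost even brown border round the bowl, with about 1.2 mm of offset left. The bowl is upright, the stand is unmoved to within the measurement spread, and the hand is clear.

```bash
python3 -c "
from bench import workorder
print(workorder.finish_job())"
```

```text
the job is handed in; nothing more can be done
None
```

I nudged the sugar bowl to within about 1.2 mm of the stand's centre (wrist-camera fit) and handed the job in with it upright, the stand in place to within about 2 mm (measurement spread), and the hand clear; no verdict came back.

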